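# Flip a rosette blank against the step of a turning jig

### The arm

A 7-joint arm with a two-finger parallel gripper is mounted at the origin on the work surface. World frame = base frame: x ahead of the robot, y to its left, z up, the work surface at z = 0. Lengths are in mm, angles in rad, forces in N, time in s.
With the tool pointing down it reaches from about 400 to 900 mm from the base axis. Payload 5.6 kg.
Tool frame: the origin (TCP) lies midway between the tips of the shut fingers; the grasp point (between the pads) lies 19 mm behind it (ctrl.pinch_z is the distance from the TCP to the grasp point, in mm); z points along the fingers, y is the direction in which the jaws open and shut (so a half turn about z gives the same grasp; the last joint's range is limited). The gripper opens to 92 mm and grips with 3 to 60 N. Pads are 20 mm wide; open, the fingers measure 128 mm over their backs; the gripper's body (75 mm by 189 mm) begins 69 mm behind the grasp point.
Start: joints at [-1.322, 0.468, -0.012, 1.603, 0.006, 1.071, -0.056], TCP at [187.031, 622.518, 214.592] pointing down, gripper open.
Joint ranges: [-2.53, 2.53], [-0.31, 2.02], [-1.57, 1.55], [0.28, 2.44], [-1.29, 4.43], [0.15, 1.84], [-2.92, 2.92]. Speed limits (rad/s): [2.57, 2.57, 3.14, 3.14, 3.14, 3.14, 3.14].

### API

Orientations are given as a 3x3 rotation matrix whose columns are the frame's x, y, z axes.
In Python, from rig import ctrl, viewer, job gives the robot as it stands.
- The arm moves only by the shell command python3 -m crank 'ROWS' [OPENING] [FORCE]. ROWS is JSON, a list of rows, each a list of 2 entries, a list of its own where there are three numbers: the shift along the tool's x, y, z as a fraction of full scale, then the turn, a rotation vector about the tool's x, y, z as a fraction of full scale. In form: [[[x, y, z], [wx, wy, wz]], ...]. A call has 1 to 8 rows; each row is the pose to reach, as a shift and turn from the pose commanded when the call began, along the tool's axes at that moment; what a row does not reach only later rows make up. Full scale, the value 1, is 100 cm for a shift and 60 degrees for a turn. A row lasts 1/10 s, in which the tool goes at most 50 mm and 8.59 degrees, less where a joint would pass 70% of its speed; a pose out of reach is approached as far as the arm can. A call with a number of a shift or a turn outside -1 to 1 is refused whole. A call with a gripper value outside its range is refused whole. OPENING is the closure, from -1 (fully open) to 1 (shut), set as the call begins (- or left out, the last holds). The fingers move at their own pace and stop on an object; FORCE is the grip in N (left out, the last holds). Time passes only in rows, so rows that repeat a pose let the fingers close. It gives the time, the measured TCP pose, the force and the opening at its end, in the units of the state.
- ctrl.get_state(): the state, without advancing time (a new reading comes with each control period).
- viewer.capture(name): name is "scene" or "side" or "wrist"; returns a dict with "frame" (480x640x3 uint8, red, green, blue), "camera_matrix" (3x3 intrinsics, pixels), "camera_from_world" (4x4, takes a point from world to camera coordinates). Camera axes: x right, y down, z forward; pixel columns grow to the right and rows downward; lengths in mm; the calibration is good to about 2 mm. A picture is of the moment at which its call begins. There is no depth.
- job.sign_off(): hands the job in, once; it reports no verdict.
The state is a dict: "time_s": time; "joints": joint angles; "joint_velocities": joint speeds; "effort": joint torques, N m; "eef_pos": TCP position; "eef_rot": TCP orientation; "ft_force": force on the tool from outside, world axes, zero at the start; "ft_torque": the same for the moment, N m; "gripper_width": opening from 0.0 (shut) to 1.0 (fully open).
Only numpy, scipy, OpenCV 4.12 (cv2) and the standard library are available. Lean on these libraries where they do the work, as an engineer would, in place of code of your own. Each camera call takes 0.05 s, during which the arm holds its last target.

### The job

The dark wooden rosette blank lies inlay side down on the low ledge of the plywood jig, one side jutting out past the ledge. Without pinching it or picking it up, push it with the fingertips flush against the step, tip it up on that step and flip it over, so that it ends lying flat on the higher cork deck with its inlaid ring facing up. Leave the other things on the bench where they are, and finish clear of everything.

Things in the scene. Friction and masses are not known exactly. Their poses are not given: they have to be found in the camera images.
- blank: rosette blank: loose dark-wood plate, 110 mm along x, 100 mm along y, 8 mm thick, about 70 g. Origin at the centre of the inlaid face; z points from the inlaid to the plain face, so z is up at the start and must be down at the end. It starts flat on the ledge, 5 mm or more clear of the step, its x within 0.2 rad of the jig's x, its outer side (away from the step) overhanging the ledge by 35 to 60 mm
- blank_center (a point): centre of the blank, half-way through its thickness (34 mm above the bench at the start; same axes as the blank). Wood on wood, fingers on wood: friction about 0.5 to 0.7. Only its inner half rests on the ledge: do not press down on the overhanging part
- jig: turning jig, fixed to the bench, of plywood, 200 mm along its y: a ledge 30 mm high reaches 85 mm from the step to the right (-x of the jig); on its other side a cork-faced deck 44 mm high is 140 mm deep. The step is an upright wall 14 mm high. Origin on the bench (z = 0) straight below the middle of the step; its x points from ledge to deck, within 0.3 rad of world +y (the robot's left); its y lies along the step, towards the robot
- jig_corner (a point): middle of the inner corner where the top of the ledge meets the foot of the step, 30 mm above the bench; same axes as the jig. With the blank flush here its outer side stands out 25 mm beyond the ledge, with 30 mm of room below, so fingers leaning some 35 degrees, tips towards the step, can hook under its outer lower edge and swing it up and over, the inner side turning in this corner
- wax: closed wax jar, 56 mm across, 50 mm high, standing beside the jig; origin at the centre of its underside; leave it alone
- sander: sanding block, wood on cork, 55 x 50 mm, 36 mm high, beside the jig; origin at the centre of its underside; leave it alone
- spool: aluminium wire spool standing on its flange, 52 mm across, 40 mm high, beside the jig; origin at the centre of its underside; leave it alone
Not all that is in view belongs to the job. Several things have the shape of the blank; the one meant has the colours described above.

How it is judged (in metres and radians):
On the way, in this order (a step that is already met when the one before it is completed fails the run):
1. the blank, flat on the ledge, is pushed flush against the step (angle between blank's own z axis and vertical below 0.12 rad and height (world z) of blank_center below 0.045 m and x of blank_center in the frame of jig above -0.06 m and angle between the x axis of blank and the x axis of jig, either way round below 0.08 rad), for 0.1 s.
2. the blank stands on its edge on the ledge, tipped up against the step (angle between blank's own z axis and vertical between 1.1 and 1.9 rad and height (world z) of blank_center below 0.096 m and x of blank_center in the frame of jig between -0.045 and 0.04 m), for 0.03 s.
At the end, for the whole second after the job is handed in: the blank lies at rest flat on the cork deck (within 0.08 rad), inlaid ring up, with its centre over the deck (it may overhang the edges) (angle between blank's own z axis and vertical above 3.06 rad and height (world z) of blank_center between 0.045 and 0.052 m and x of blank_center in the frame of jig between 0 and 0.14 m and y of blank_center in the frame of jig between -0.1 and 0.1 m and linear speed of blank below 0.02 m/s); the robot touches nothing.
It fails at once if the blank is lifted: its centre rises higher than tipping on its edge needs (70 mm above the ledge) (height (world z) of blank_center above 0.1 m).
It fails at once if the blank is lifted or slid up onto the deck plain side up, instead of being tipped (angle between blank's own z axis and vertical below 0.1 rad and height (world z) of blank_center above 0.0455 m).
It fails at once if the blank is carried half tipped, off the ledge (angle between blank's own z axis and vertical below 0.6 rad and height (world z) of blank_center above 0.08 m).
It fails at once if the blank is carried above the deck (angle between blank's own z axis and vertical above 2.8 rad and height (world z) of blank_center above 0.08 m).
It fails at once if the wax jar, the sanding block or the wire spool is moved by more than 20 mm (distance of any of wax, sander, spool from where it was at the start of the episode above 0.02 m).
It also fails if it takes over 45 s, if anything falls off the work surface, if the arm or the gripper's body presses on something with over 40 N, if the wrist force passes 120 N, or if a joint passes its speed limit or range.

## Working session

There is one attempt and no reset: what is moved stays moved. The work goes in short steps, Python scripts to look and compute and a shell command to move; the robot and the scene stay as the last step left them, time stands still between calls to the robot, and variables do not carry over. Pictures are saved under pics/ and viewed, and the job is handed in when it is done.

```bash
ls; mkdir -p pics
python3 - <<'E'
from rig import ctrl, viewer, job
import cv2, numpy as np
s=ctrl.get_state()
for k,v in s.items(): print(k,np.round(v,3).tolist())
print(ctrl.pinch_z)
for n in ["scene","side","wrist"]:
    c=viewer.capture(n); cv2.imwrite(f"pics/{n}0.png",c["frame"][:,:,::-1])
    print(n,np.round(c["camera_matrix"],1).tolist(),np.round(c["camera_from_world"],3).tolist())
E
```

```text
pics
time_s 0.0
joints [-1.322, 0.468, -0.012, 1.604, 0.006, 1.071, -0.056]
joint_velocities [-0.0, -0.0, -0.0, -0.0, 0.001, -0.0, 0.001]
effort [-0.0, -52.056, -0.013, -24.375, -0.057, 0.017, 0.0]
eef_pos [186.883, 621.957, 213.669]
eef_rot [[-0.958, 0.288, -0.0], [0.288, 0.958, -0.002], [-0.0, -0.002, -1.0]]
ft_force [0.775, 0.206, 0.757]
ft_torque [0.069, -0.002, 0.027]
gripper_width 0.998
18.700000000000003
scene [[500.9, 0.0, 319.7], [0.0, 500.9, 231.2], [0.0, 0.0, 1.0]] [[0.128, 0.992, 0.005, -148.687], [0.8, -0.1, -0.591, -400.945], [-0.586, 0.08, -0.806, 1192.703], [0.0, 0.0, 0.0, 1.0]]
side [[513.3, 0.0, 319.8], [0.0, 513.3, 232.5], [0.0, 0.0, 1.0]] [[0.75, -0.662, 0.018, -330.964], [-0.353, -0.423, -0.834, 280.993], [0.56, 0.619, -0.551, 518.132], [0.0, 0.0, 0.0, 1.0]]
wrist [[405.4, 0.0, 322.1], [0.0, 405.4, 234.9], [0.0, 0.0, 1.0]] [[0.288, 0.958, -0.002, -648.351], [0.922, -0.277, 0.269, -29.524], [0.257, -0.079, -0.963, 392.203], [0.0, 0.0, 0.0, 1.0]]
```

View pics/scene0.png

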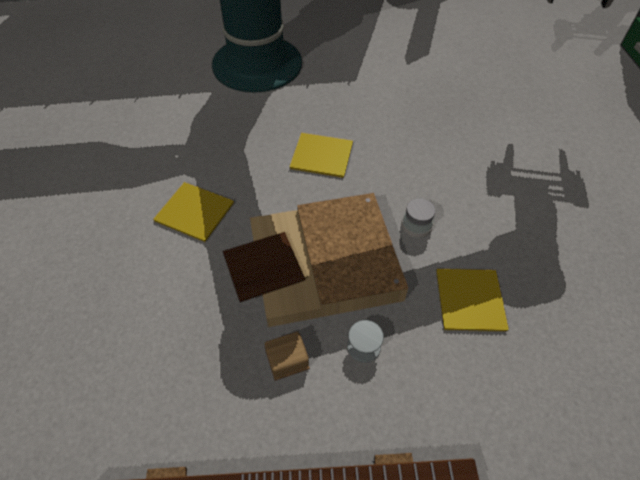

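View pics/side0.png

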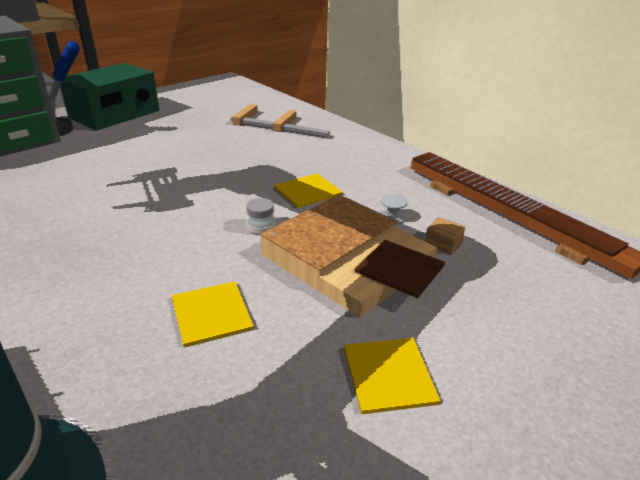

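View pics/wrist0.png

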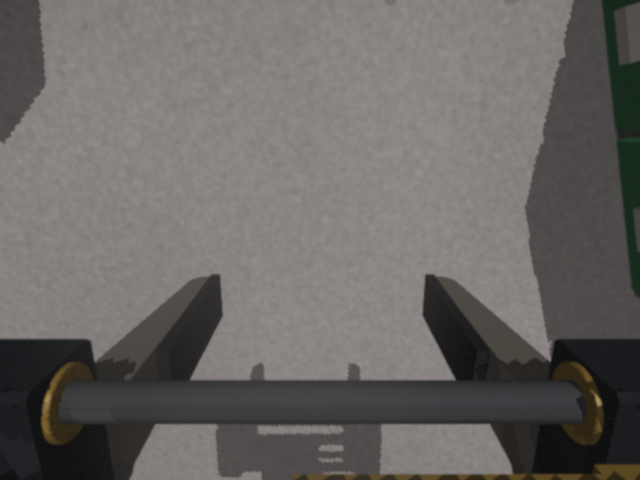

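The scene view shows the dark blank at about (263,266) on the ledge, left of the cork deck, whose corners are roughly (298,205), (375,194), (405,287) and (318,304). The sander is at (287,355), the spool at (365,338) and the wax jar at (420,215). The yellow plates are decoys. Next I'll measure the positions.

```bash
cat > h.py <<'E'
from rig import ctrl, viewer, job
import cv2, numpy as np
def cast(c,uv,z):
    K=c["camera_matrix"];T=c["camera_from_world"];R=T[:3,:3];t=T[:3,3]
    o=-R.T@t; d=R.T@np.linalg.inv(K)@np.array([uv[0],uv[1],1.]); 
    return o+d*(z-o[2])/d[2]
def proj(c,p):
    K=c["camera_matrix"];T=c["camera_from_world"]; q=K@(T[:3,:3]@np.array(p,float)+T[:3,3]); return q[:2]/q[2]
def darkmask(c,lo=0,hi=75):
    f=c["frame"].astype(int); r,g,b=f[...,0],f[...,1],f[...,2]
    return ((r<hi)&(r>b*1.5+4)&(r>lo)).astype(np.uint8)
def biggest(m):
    cs,_=cv2.findContours(m,cv2.RETR_EXTERNAL,cv2.CHAIN_APPROX_NONE)
    return max(cs,key=cv2.contourArea)
E
python3 - <<'E'
from h import *
for n,roi in [("scene",(180,320,190,330)),("side",(220,320,330,460))]:
    c=viewer.capture(n); m=darkmask(c)
    z=np.zeros_like(m); z[roi[0]:roi[1],roi[2]:roi[3]]=m[roi[0]:roi[1],roi[2]:roi[3]]
    k=biggest(z); print(n,cv2.contourArea(k))
    h=cv2.convexHull(k); ap=cv2.approxPolyN(h,4)[0] if hasattr(cv2,'approxPolyN') else cv2.approxPolyDP(h,6,True)[:,0]
    P=[]
    for uv in ap: p=cast(c,uv,38); P.append(p[:2]); print(uv,np.round(p,1))
    P=np.array(P); print(np.linalg.norm(P-np.roll(P,1,0),axis=1).round(1),P.mean(0).round(1))
    v=c["frame"].copy(); 
    cv2.imwrite(f"pics/{n}zoom.png",cv2.resize(c["frame"][170:400,190:460] if n=="scene" else c["frame"][170:340,230:490],None,fx=2.9,fy=2.5 if n=="scene" else 2.9,interpolation=cv2.INTER_CUBIC)[:,:,::-1])
E
```

```text
scene 3444.5
[308 280] [632.3  49.3  38. ]
[240 302] [658.2 -59.1  38. ]
[223 251] [559.7 -83.7  38. ]
[283 230] [529.   18.3  38. ]
[107.8 111.5 101.5 106.5] [594.8 -18.8]
side 2719.0
[446 262] [651.4 -66.1  38. ]
[417 297] [549.  -91.2  38. ]
[352 272] [517.9  12.4  38. ]
[385 239] [624.9  41.4  38. ]
[110.7 105.5 108.1 110.9] [585.8 -25.9]
```

Run:
```python
from h import *
c=viewer.capture("scene")
f=cv2.cvtColor(c["frame"],cv2.COLOR_RGB2HSV)
print([ (p,f[p[1],p[0]].tolist(),c["frame"][p[1],p[0]].tolist()) for p in [(345,230),(360,270),(305,290),(282,225),(420,212),(365,335),(285,350),(330,302)]])
```

```text
[((345, 230), [16, 121, 137], [137, 107, 72]), ((360, 270), [16, 135, 68], [68, 51, 32]), ((305, 290), [18, 101, 83], [83, 70, 50]), ((282, 225), [19, 94, 155], [155, 135, 98]), ((420, 212), [15, 8, 136], [136, 134, 132]), ((365, 335), [84, 9, 147], [142, 147, 146]), ((285, 350), [17, 117, 70], [70, 56, 38]), ((330, 302), [13, 112, 66], [66, 50, 37])]
```

View pics/scenezoom.png

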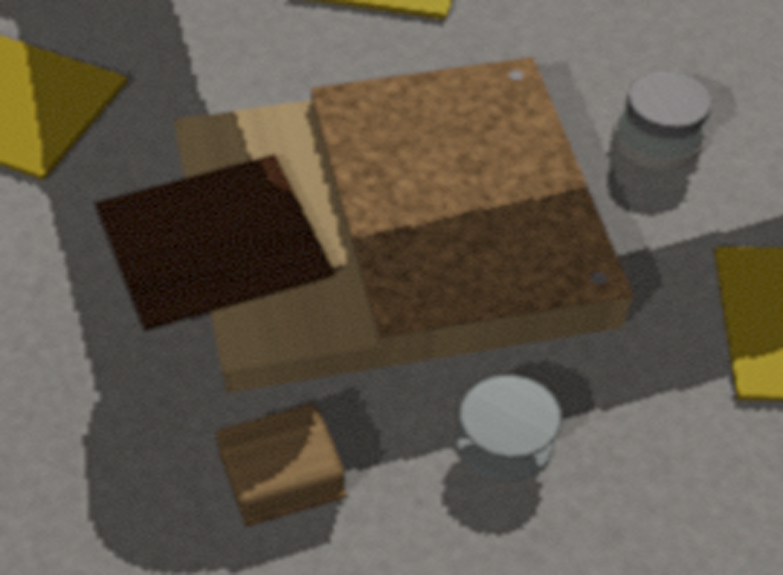

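View pics/sidezoom.png

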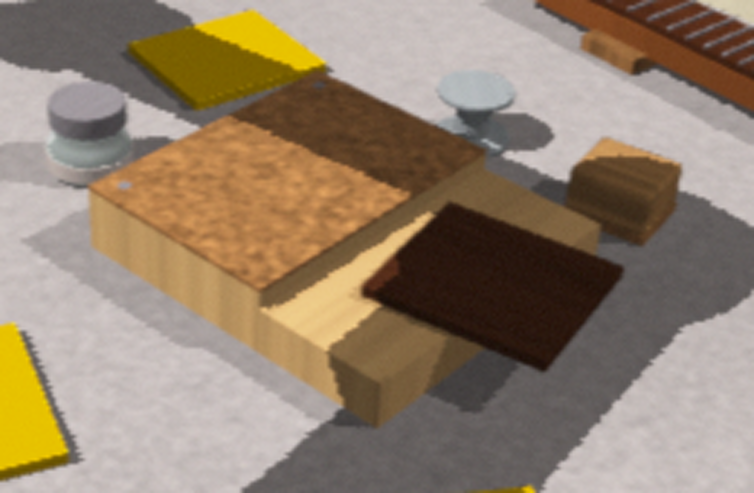

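Run:
```python
from h import *
s=viewer.capture("scene"); d=viewer.capture("side")
for c in (s,d):
    T=c["camera_from_world"]; print("cam",(-T[:3,:3].T@T[:3,3]).round())
def show(n,c,uvs,z):
    P=np.array([cast(c,u,z)[:2] for u in uvs]); print(n,P.round(1).tolist(),"sides",np.linalg.norm(P-np.roll(P,-1,0),axis=1).round(1),"mean",P.mean(0).round(1)); return P
def corner(zx,zy,side):
    return (230+zx/2.9,170+zy/2.9) if side else (190+zx/2.9,170+zy/2.5)
D1=show("deck scene",s,[corner(*p,0) for p in [(312,88),(532,58),(628,293),(378,335)]],44)
D2=show("deck side",d,[corner(*p,1) for p in [(260,292),(92,188),(320,75),(487,152)]],44)
L1=show("ledge sc",s,[corner(*p,0) for p in [(176,120),(222,378)]],30)
L2=show("ledge side",d,[corner(*p,1) for p in [(380,375),(600,228)]],30)
for D in (D1,D2):
    # near-robot edge: 0->1 ; far edge 3->2
    x=(D[1]-D[0]+D[2]-D[3]); x/=np.linalg.norm(x); y=(D[0]-D[3]+D[1]-D[2]); y/=np.linalg.norm(y)
    print("jig x ang",np.arctan2(x[1],x[0]),"from y:",np.arctan2(y[1],y[0])-np.pi/2, "origin",((D[0]+D[3])/2).round(1))
show("blank scene z38",s,[(223.4,251.2),(284.8,232.8)],38)
show("blank scene z30",s,[(305.2,278),(240.7,301.2)],30)
show("blank side z38",d,[(355.9,270),(384.1,240.3),(444.5,262.4),(417.9,294)],38)
show("wax top",s,[(420.5,204)],50) if 0 else None
for n,uv,z in [("wax",(669-0,102),50),("spool",(510,415),40),("sander c",(268,450),36)]:
    print(n,cast(s,corner(*uv,0),z).round(1))
```

```text
cam [1039.   12.  725.]
cam [  57. -421.  526.]
deck scene [[482.8, 48.2], [472.1, 185.6], [668.0, 200.1], [680.3, 62.8]] sides [137.8 196.5 137.8 198. ] mean [575.8 124.2]
deck side [[476.5, 41.3], [467.0, 178.2], [661.3, 190.9], [674.3, 56.6]] sides [137.2 194.7 135.  198.3] mean [569.8 116.7]
ledge sc [[490.0, -35.6], [691.7, -21.1]] sides [202.3 202.3] mean [590.9 -28.3]
ledge side [[489.9, -35.8], [680.2, -27.1]] sides [190.5 190.5] mean [585.  -31.4]
jig x ang 1.6543659151170225 from y: -4.638563991615002 origin [581.5  55.5]
jig x ang 1.6536916205295829 from y: -4.641227232175579 origin [575.4  48.9]
blank scene z38 [[560.2, -83.0], [535.3, 20.8]] sides [106.8 106.8] mean [547.7 -31.1]
blank scene z30 [[623.3, 45.7], [652.5, -58.8]] sides [108.5 108.5] mean [637.9  -6.6]
blank side z38 [[526.1, 12.1], [620.8, 39.7], [648.7, -65.2], [555.3, -87.7]] sides [ 98.7 108.5  96.1 103.9] mean [587.7 -25.3]
wax [526.4 257.4  50. ]
spool [738.9 122.8  40. ]
sander c [743.5  -0.9  36. ]
```

```bash
cat >> h.py <<'E'
from scipy.spatial.transform import Rotation as Ro
A=1.654; O=np.array([578.5,52.,0]); JX=np.array([np.cos(A),np.sin(A),0]); JY=np.array([-np.sin(A),np.cos(A),0]); UP=np.array([0,0,1.])
def W(x,y,z): return O+x*JX+y*JY+z*UP
def J(p): q=np.array(p)-O; return np.array([q@JX,q@JY,q[2]])
def Rlean(deg,yaw=0):
    R0=np.stack([JX,-JY,-UP],1); R0=Ro.from_euler('z',yaw).as_matrix()@R0
    return R0@Ro.from_rotvec([0,np.radians(deg),0]).as_matrix()
def rows(p,R,p0=None,R0=None):
    s=ctrl.get_state(); p0=np.array(s["eef_pos"]) if p0 is None else np.array(p0); R0=np.array(s["eef_rot"]) if R0 is None else R0
    d=R0.T@(np.array(p)-p0)/1000; w=Ro.from_matrix(R0.T@R).as_rotvec()/np.radians(60)
    print("shift",d.round(4).tolist(),"turn",w.round(4).tolist(),"rows>=",round(max(np.linalg.norm(d)/.05,np.linalg.norm(w)*60/8.59),1))
E
python3 - <<'E'
from h import *
print(W(-175,-5,150)); rows(W(-175,-5,170),Rlean(0),[187.0,622.5,214.6])
E
```

```text
[ 598.02655129 -121.97906137  150.        ]
shift [-0.6078, -0.5947, 0.0448] turn [-0.0002, 0.0002, 1.1419] rows>= 17.0
```

```bash
python3 -m crank '[[[-0.3,-0.297,0.02],[0,0,0.6]],[[-0.3,-0.297,0.02],[0,0,0.6]],[[-0.3,-0.297,0.02],[0,0,0.6]],[[-0.3,-0.297,0.02],[0,0,0.6]],[[-0.3,-0.297,0.02],[0,0,0.6]],[[-0.3,-0.297,0.02],[0,0,0.6]],[[-0.3,-0.297,0.02],[0,0,0.6]],[[-0.3,-0.297,0.02],[0,0,0.6]]]' -0.3
python3 - <<'E'
from h import *
rows(W(-175,-5,170),Rlean(0))
E
```

```text
time_s: 1.2
eef_pos: [378.8, 269.9, 196.0]
eef_rot: [[-0.606, 0.796, 0.001], [0.796, 0.606, 0.001], [0.0, 0.001, -1.0]]
ft_force: [1.1, 0.5, 0.2]
gripper_width: 0.648
shift [-0.4446, -0.0631, 0.0258] turn [0.001, -0.0006, 0.5421] rows>= 9.0
```

```bash
python3 -m crank '[[[-0.4,-0.057,0.023],[0,0,0.5]],[[-0.4,-0.057,0.023],[0,0,0.5]],[[-0.4,-0.057,0.023],[0,0,0.5]],[[-0.4,-0.057,0.023],[0,0,0.5]],[[-0.4,-0.057,0.023],[0,0,0.5]],[[-0.4,-0.057,0.023],[0,0,0.5]],[[-0.4,-0.057,0.023],[0,0,0.5]],[[-0.4,-0.057,0.023],[0,0,0.5]]]'
python3 -m crank '[[[0,0,0],[0,0,0]],[[0,0,0],[0,0,0]]]'
python3 - <<'E'
from h import *
rows(W(-175,-5,100),Rlean(0)); rows(W(-175,-5,100),Rlean(35)); print(np.round(ctrl.get_state()["joints"],3))
E
```

```text
time_s: 2.0
eef_pos: [573.6, -78.7, 173.0]
eef_rot: [[-0.127, 0.992, 0.001], [0.992, 0.127, 0.0], [0.0, 0.001, -1.0]]
ft_force: [0.4, 0.4, 0.3]
gripper_width: 0.652
time_s: 2.2
eef_pos: [572.5, -78.3, 172.5]
eef_rot: [[-0.124, 0.992, -0.001], [0.992, 0.124, -0.0], [-0.0, -0.001, -1.0]]
ft_force: [-0.2, -0.2, 0.0]
gripper_width: 0.654
shift [-0.0465, 0.02, 0.0725] turn [-0.0008, 0.0002, 0.0392] rows>= 1.8
shift [-0.0465, 0.02, 0.0725] turn [-0.0128, 0.5834, 0.0378] rows>= 4.1
[-0.334  0.422  0.529  1.85  -0.258  0.939  0.435]
```

```bash
python3 -m crank '[[[-0.046,0.02,0],[0,0,0.039]],[[-0.046,0.02,0.06],[0,0,0.039]],[[-0.046,0.02,0.1],[0,0,0.039]],[[-0.046,0.02,0.1],[0,0,0.039]],[[-0.046,0.02,0.1],[0,0,0.039]]]'
python3 - <<'E'
from h import *
s=ctrl.get_state(); print(s["eef_pos"],J(s["eef_pos"]),np.round(s["joints"],3))
for n in ["scene","side","wrist"]:
    c=viewer.capture(n)
    f=c["frame"].copy()
    crop=f[150:390,150:470] if n=="scene" else (f[170:360,230:490] if n=="side" else f)
    if n!="wrist": crop=cv2.resize(crop,None,fx=2.5,fy=2.5,interpolation=cv2.INTER_CUBIC)
    cv2.imwrite(f"pics/{n}1.png",crop[:,:,::-1])
    p=np.array(s["eef_pos"]);R=np.array(s["eef_rot"])
    print(n,[proj(c,p+R@np.array(q)).round(1).tolist() for q in [(0,0,0),(10,39,0),(10,-39,0)]])
E
```

```text
time_s: 2.7
eef_pos: [598.1, -118.5, 73.3]
eef_rot: [[-0.088, 0.996, -0.001], [0.996, 0.088, 0.001], [0.001, -0.001, -1.0]]
ft_force: [-0.2, -0.1, 1.2]
gripper_width: 0.651
[ 598.09270624 -118.52260706   73.25643196] [-171.56100103   -5.35318409   73.25643196] [-0.212  0.609  0.476  1.829 -0.376  0.796  0.546]
scene [[197.2, 261.0], [205.8, 281.2], [201.7, 239.7]]
side [[456.7, 273.3], [464.6, 259.1], [435.9, 282.4]]
wrist [[320.4, 288.9], [406.1, 268.3], [234.4, 268.8]]
```

View pics/scene1.png

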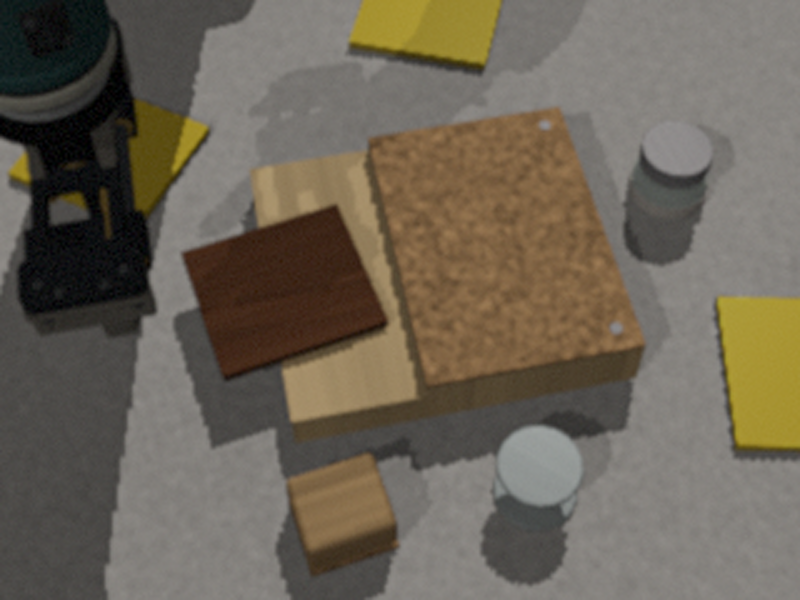

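View pics/side1.png

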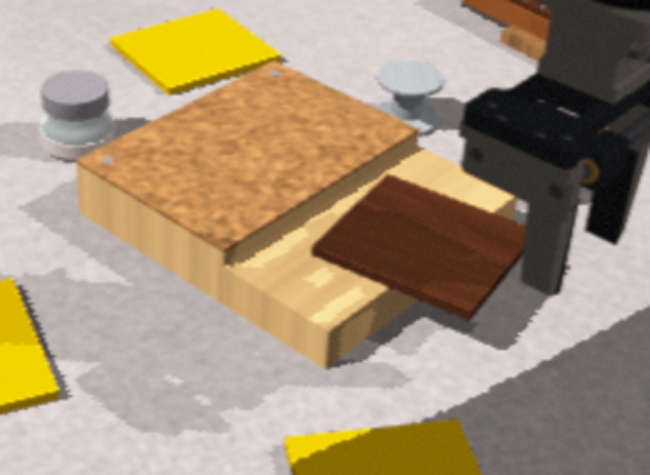

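View pics/wrist1.png

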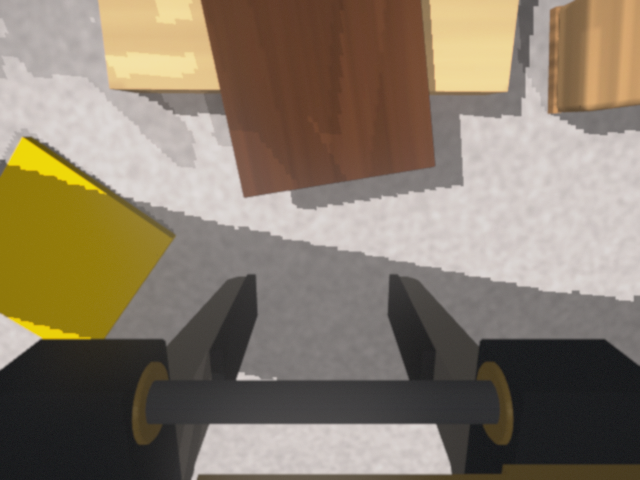

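Run:
```python
from h import *
c=viewer.capture("wrist")
for uv,z in [((245,197),38),((435,166),38),((110,90),30),((510,92),30),((249,275),73),((395,275),73)]:
    p=cast(c,uv,z); print(uv,p.round(1),"jig",J(p).round(1))
```

```text
(245, 197) [556.1 -85.8  38. ] jig [-135.4   33.8   38. ]
(435, 166) [652.2 -61.4  38. ] jig [-119.1  -64.    38. ]
(110, 90) [485.1 -38.6  30. ] jig [-82.5 100.6  30. ]
(510, 92) [686.4 -22.   30. ] jig [ -82.7 -101.4   30. ]
(249, 275) [ 565.2 -114.9   73. ] jig [-165.2   27.1   73. ]
(395, 275) [ 631.8 -109.2   73. ] jig [-165.1  -39.7   73. ]
```

```bash
sed -i 's/O=np.array(\[578.5,52.,0\])/O=np.array([578.3,54.2,0])/' h.py
python3 - <<'E'
from h import *
rows(W(-160,-9,15),Rlean(0)); rows(W(-130,-9,15),Rlean(0))
E
```

```text
shift [0.0153, 0.0013, 0.0609] turn [0.0047, 0.0003, 0.0037] rows>= 1.3
shift [0.0453, 0.0015, 0.0609] turn [0.0047, 0.0003, 0.0037] rows>= 1.5
```

```bash
python3 -m crank '[[[0.004,0.002,0.03],[0,0,0.004]],[[0.01,0.002,0.057],[0,0,0.004]],[[0.017,0.002,0.057],[0,0,0.004]],[[0.026,0.002,0.057],[0,0,0.004]],[[0.033,0.002,0.057],[0,0,0.004]],[[0.04,0.002,0.057],[0,0,0.004]],[[0.044,0.002,0.057],[0,0,0.004]],[[0.044,0.002,0.057],[0,0,0.004]]]'
python3 - <<'E'
from h import *
s=ctrl.get_state(); print(J(s["eef_pos"]))
for n in ["scene","wrist"]:
    c=viewer.capture(n); f=c["frame"]
    if n!="wrist": f=cv2.resize(f[150:390,150:470],None,fx=2.5,fy=2.5,interpolation=cv2.INTER_CUBIC)
    cv2.imwrite(f"pics/{n}2.png",f[:,:,::-1])
E
```

```text
time_s: 3.7
eef_pos: [597.0, -75.2, 16.6]
eef_rot: [[-0.083, 0.997, 0.001], [0.997, 0.083, 0.0], [0.0, 0.001, -1.0]]
ft_force: [-0.0, -0.7, -0.2]
gripper_width: 0.65
[-130.5154975    -7.91732355   16.59846224]
```

View pics/wrist2.png

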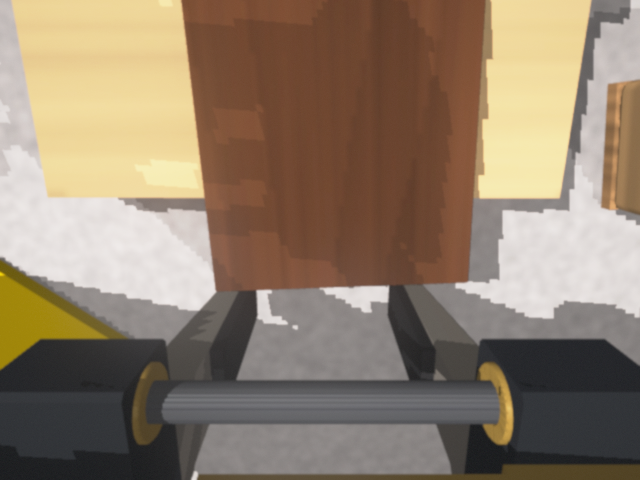

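View pics/scene2.png

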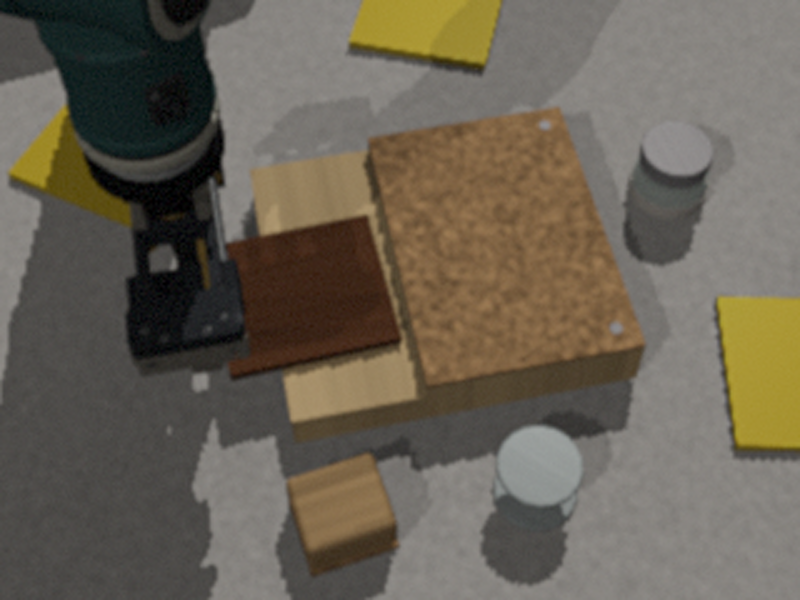

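The wrist view shows the blank nearly square to the jig, with its outer corners at (216,291) and (469,281). I'll push the last 10 mm or so up to the step.

```bash
python3 -m crank '[[[0.004,0,0],[0,0,0]],[[0.008,0,0],[0,0,0]],[[0.011,0,0],[0,0,0]],[[0.013,0,0],[0,0,0]],[[0.014,0,0],[0,0,0]],[[0.014,0,0],[0,0,0]]]'
python3 - <<'E'
from h import *
s=ctrl.get_state(); print(J(s["eef_pos"]))
for n in ["scene","wrist"]:
    c=viewer.capture(n); f=c["frame"]
    if n!="wrist": f=cv2.resize(f[200:320,200:360],None,fx=5,fy=5,interpolation=cv2.INTER_CUBIC)
    cv2.imwrite(f"pics/{n}3.png",f[:,:,::-1])
E
```

```text
time_s: 4.4
eef_pos: [595.6, -63.7, 16.0]
eef_rot: [[-0.081, 0.997, 0.001], [0.997, 0.081, -0.002], [-0.002, 0.001, -1.0]]
ft_force: [-0.7, -4.1, -0.7]
gripper_width: 0.652
[-118.89515576   -7.4257609    15.99204368]
```

View pics/wrist3.png

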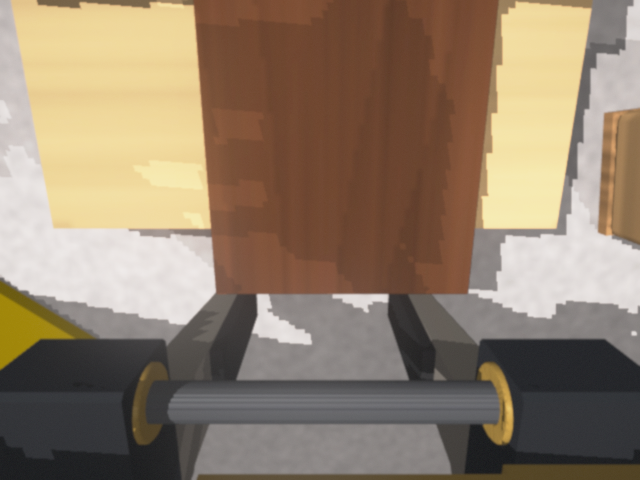

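View pics/scene3.png

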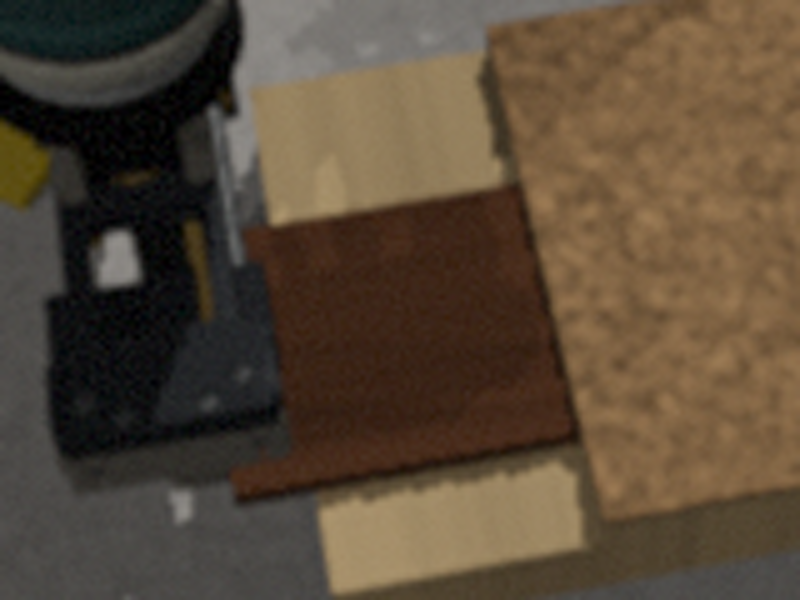

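The blank is flush and square. The wrist view shows its outer corners level at (217,293) and (471,293), and the contact force is 4 N. Next I'll back off and lean the fingers 35°, re-centred on the blank at jig y of about -15.

Run:
```python
from h import *
rows(W(-155,-15,16),Rlean(0));rows(W(-155,-15,40),Rlean(35))
```

```text
shift [-0.0361, 0.0077, 0.0] turn [0.0004, 0.0015, -0.0021] rows>= 0.7
shift [-0.0361, 0.0077, -0.024] turn [0.0011, 0.5848, -0.0019] rows>= 4.1
```

```bash
python3 -m crank '[[[-0.02,0,0],[0,0,0]],[[-0.036,0.008,-0.01],[0,0.0,0]],[[-0.036,0.008,-0.024],[0,0.14,0]],[[-0.036,0.008,-0.024],[0,0.28,0]],[[-0.036,0.008,-0.024],[0,0.42,0]],[[-0.036,0.008,-0.024],[0,0.585,0]],[[-0.036,0.008,-0.024],[0,0.585,0]],[[-0.036,0.008,-0.024],[0,0.585,0]]]'
python3 - <<'E'
from h import *
s=ctrl.get_state(); print(J(s["eef_pos"]).round(1),np.round(s["joints"],3)); rows(W(-125,-15,13),Rlean(35))
for n in ["scene","side"]:
    c=viewer.capture(n); f=c["frame"]
    f=f[150:390,150:470] if n=="scene" else f[130:370,230:550]
    f=cv2.resize(f,None,fx=2.5,fy=2.5,interpolation=cv2.INTER_CUBIC)
    cv2.imwrite(f"pics/{n}4.png",f[:,:,::-1])
E
```

```text
time_s: 5.3
eef_pos: [605.7, -98.0, 38.8]
eef_rot: [[-0.064, 0.997, -0.048], [0.816, 0.08, 0.573], [0.575, -0.002, -0.818]]
ft_force: [0.1, 0.2, -0.1]
gripper_width: 0.651
[-153.9  -14.7   38.8] [ 0.269  0.809  0.166  1.634 -0.726  1.155  0.939]
shift [0.0088, 0.0003, 0.0378] turn [0.0002, -0.0015, -0.0037] rows>= 0.8
```

View pics/side4.png

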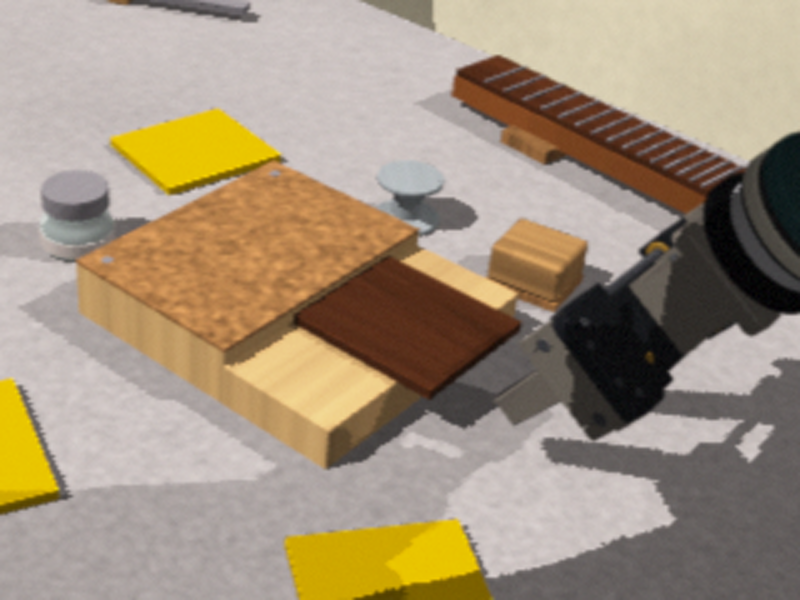

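View pics/scene4.png

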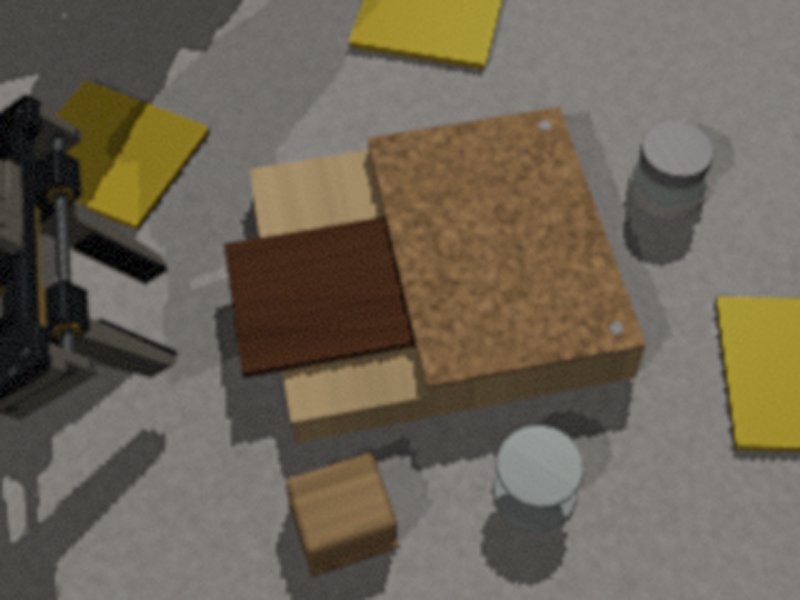

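```bash
python3 -m crank '[[[-0.011,0,0.023],[0,0,-0.003]],[[0.0,0,0.031],[0,0,-0.003]],[[0.009,0,0.038],[0,0,-0.003]],[[0.014,0,0.0415],[0,0,-0.003]],[[0.017,0,0.0435],[0,0,-0.003]],[[0.0195,0,0.0453],[0,0,-0.003]],[[0.0195,0,0.0453],[0,0,-0.003]]]'
python3 - <<'E'
from h import *
s=ctrl.get_state(); print(J(s["eef_pos"]).round(1))
for n in ["scene","side","wrist"]:
    c=viewer.capture(n); f=c["frame"]
    if n!="wrist":
        f=f[200:320,200:360] if n=="scene" else f[200:330,320:490]
        f=cv2.resize(f,None,fx=4.6,fy=4.6,interpolation=cv2.INTER_CUBIC)
    cv2.imwrite(f"pics/{n}5.png",f[:,:,::-1])
E
```

```text
time_s: 6.1
eef_pos: [603.2, -55.4, 14.6]
eef_rot: [[-0.071, 0.996, -0.047], [0.815, 0.085, 0.573], [0.575, 0.003, -0.818]]
ft_force: [-0.2, 0.5, -0.3]
gripper_width: 0.651
[-111.3  -15.7   14.6]
```

View pics/side5.png

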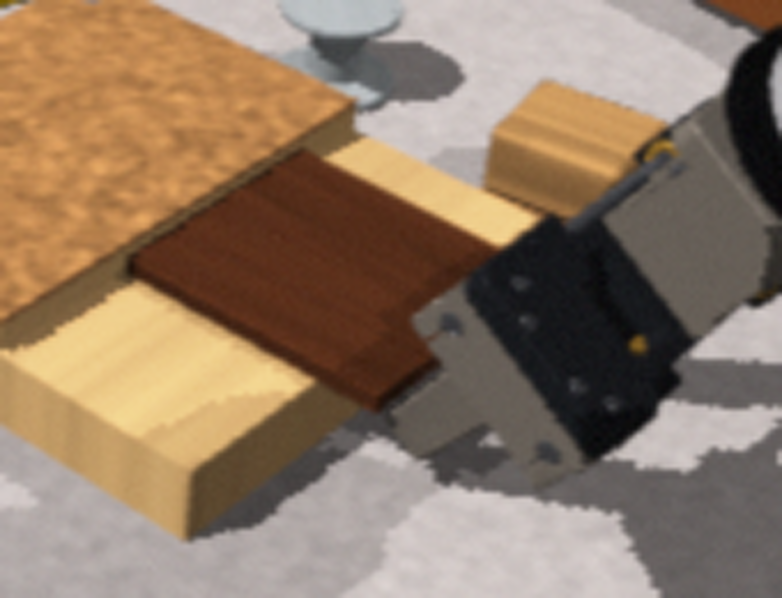

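View pics/wrist5.png

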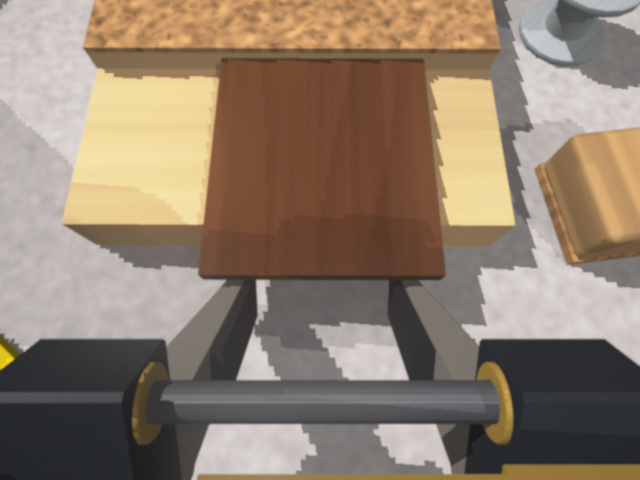

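```bash
python3 -m crank '[[[0.0012,0,0.0009],[0,0,0]],[[0.004,0,-0.003],[0,0,0]],[[0.007,0,-0.007],[0,0,0]],[[0.01,0,-0.011],[0,0,0]],[[0.013,0,-0.015],[0,0,0]],[[0.017,0,-0.019],[0,0,0]],[[0.02,0,-0.022],[0,0,0]],[[0.0255,0,-0.028],[0,0,0]]]'
python3 - <<'E'
from h import *
s=ctrl.get_state(); print(J(s["eef_pos"]).round(1))
for n in ["scene","side","wrist"]:
    c=viewer.capture(n); f=c["frame"]
    if n!="wrist":
        f=f[200:320,200:360] if n=="scene" else f[180:310,320:490]
        f=cv2.resize(f,None,fx=4.6,fy=4.6,interpolation=cv2.INTER_CUBIC)
    cv2.imwrite(f"pics/{n}6.png",f[:,:,::-1])
E
```

```text
time_s: 7.05
eef_pos: [602.2, -50.7, 51.9]
eef_rot: [[-0.07, 0.996, -0.048], [0.815, 0.084, 0.573], [0.575, 0.001, -0.818]]
ft_force: [0.2, -0.4, -0.2]
gripper_width: 0.652
[-106.5  -15.1   51.9]
```

View pics/side6.png

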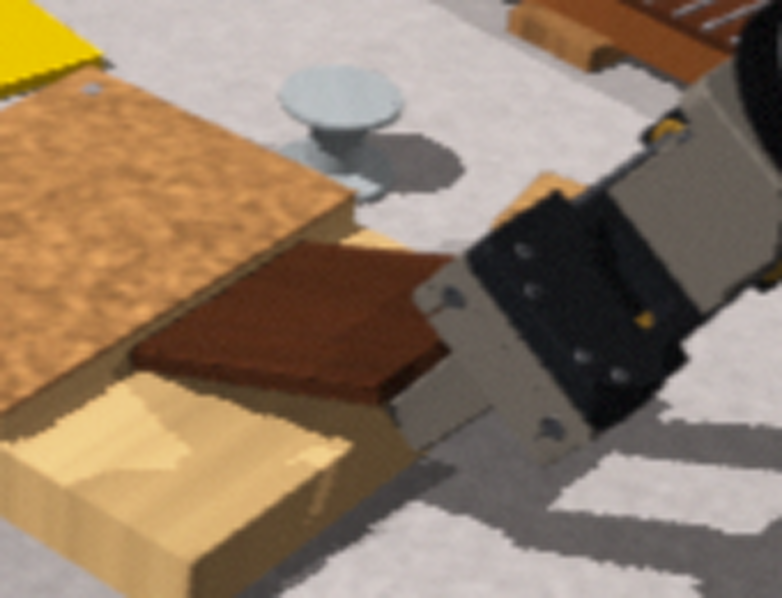

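View pics/wrist6.png

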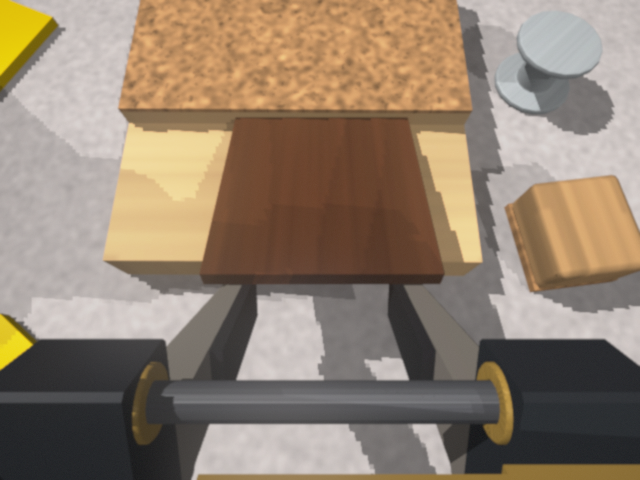

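View pics/scene6.png

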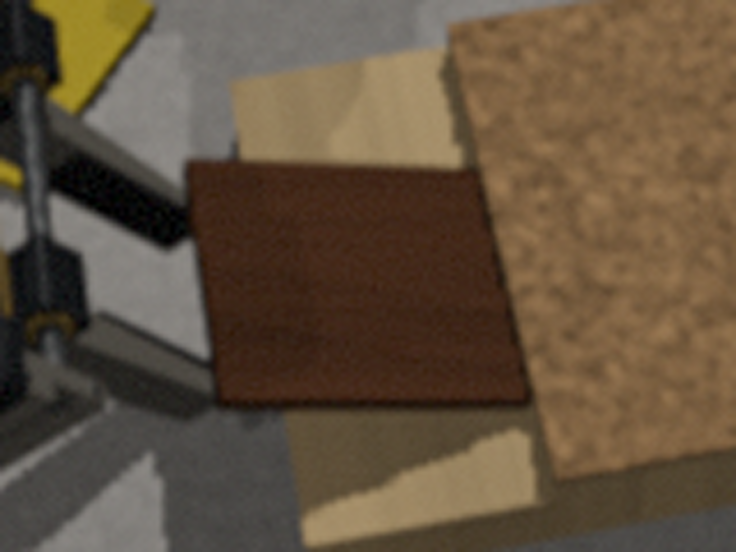

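The blank is tipped about 20° with its inner edge in the corner, and it rests evenly on both fingers. I'll carry on along the arc.

```bash
python3 -m crank '[[[0.008,0,-0.0054],[0,0,0]],[[0.016,0,-0.0102],[0,0,0]],[[0.0246,0,-0.0142],[0,0,0]],[[0.0333,0,-0.0174],[0,0,0]],[[0.0423,0,-0.0197],[0,0,0]],[[0.0515,0,-0.0213],[0,0,0]],[[0.0606,0,-0.022],[0,0,0]],[[0.0606,0,-0.022],[0,0,0]]]'
python3 - <<'E'
from h import *
s=ctrl.get_state(); print(J(s["eef_pos"]).round(1),np.round(s["joints"],2))
for n in ["scene","side","wrist"]:
    c=viewer.capture(n); f=c["frame"]
    if n!="wrist":
        f=f[200:320,200:360] if n=="scene" else f[150:300,300:490]
        f=cv2.resize(f,None,fx=4,fy=4,interpolation=cv2.INTER_CUBIC)
    cv2.imwrite(f"pics/{n}7.png",f[:,:,::-1])
E
```

```text
time_s: 8.0
eef_pos: [599.5, -12.4, 105.6]
eef_rot: [[-0.072, 0.996, -0.047], [0.814, 0.086, 0.574], [0.576, 0.003, -0.818]]
ft_force: [0.1, -0.1, 1.3]
gripper_width: 0.653
[-68.1 -15.6 105.6] [ 0.16  0.66  0.15  1.72 -0.74  1.14  0.82]
```

View pics/side7.png

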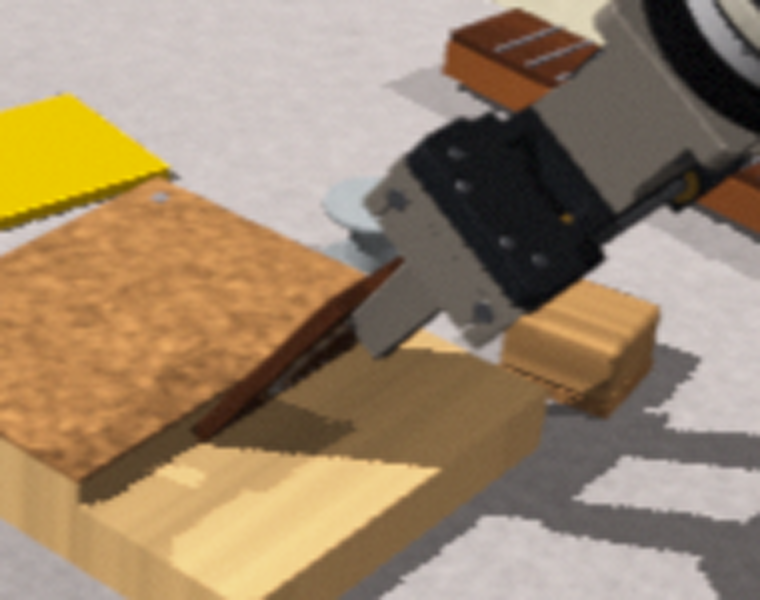

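View pics/wrist7.png

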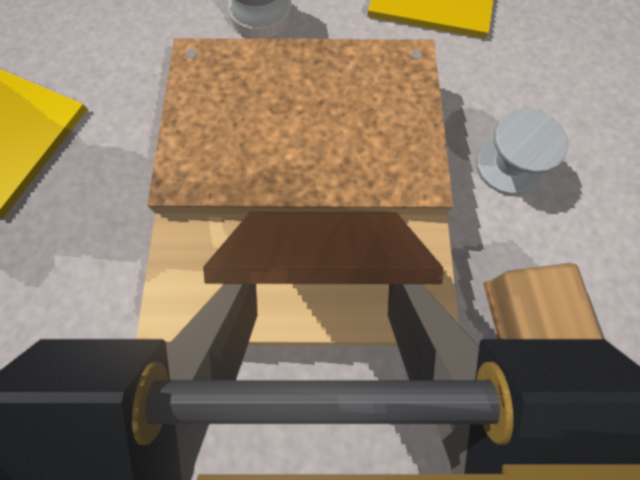

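View pics/scene7.png

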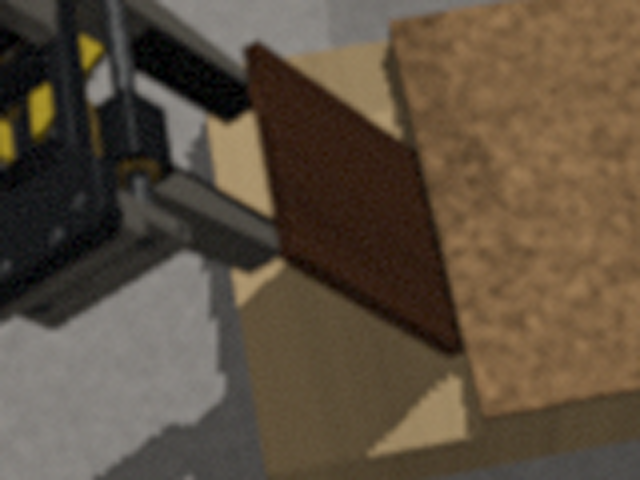

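```bash
python3 -m crank '[[[0.005,0,0.0014],[0,0,0]],[[0.009,0,0.0028],[0,0,0]],[[0.0128,0,0.0042],[0,0,0]],[[0.0165,0,0.006],[0,0,0]],[[0.02,0,0.0077],[0,0,0]],[[0.027,0,0.012],[0,0,0]],[[0.033,0,0.0166],[0,0,0]],[[0.033,0,0.0166],[0,0,0]]]'
python3 - <<'E'
from h import *
s=ctrl.get_state(); print(J(s["eef_pos"]).round(1),np.round(s["joints"],2))
for n in ["scene","side","wrist"]:
    c=viewer.capture(n); f=c["frame"]
    if n!="wrist":
        f=f[200:320,200:360] if n=="scene" else f[150:300,300:490]
        f=cv2.resize(f,None,fx=4,fy=4,interpolation=cv2.INTER_CUBIC)
    cv2.imwrite(f"pics/{n}8.png",f[:,:,::-1])
E
```

```text
time_s: 8.95
eef_pos: [595.7, 24.4, 110.0]
eef_rot: [[-0.072, 0.996, -0.049], [0.814, 0.087, 0.574], [0.576, 0.002, -0.817]]
ft_force: [-0.5, 0.5, -0.2]
gripper_width: 0.653
[-31.1 -14.9 110. ] [ 0.12  0.64  0.13  1.76 -0.75  1.11  0.79]
```

View pics/side8.png

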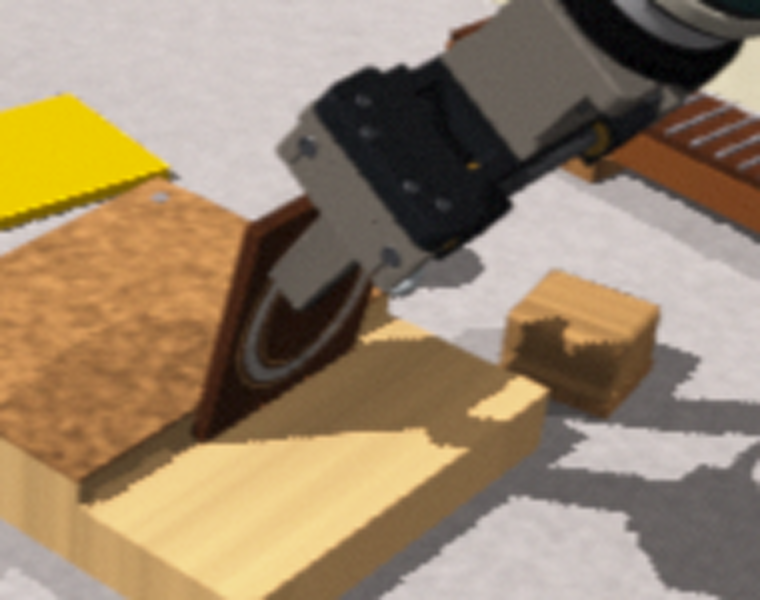

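View pics/scene8.png

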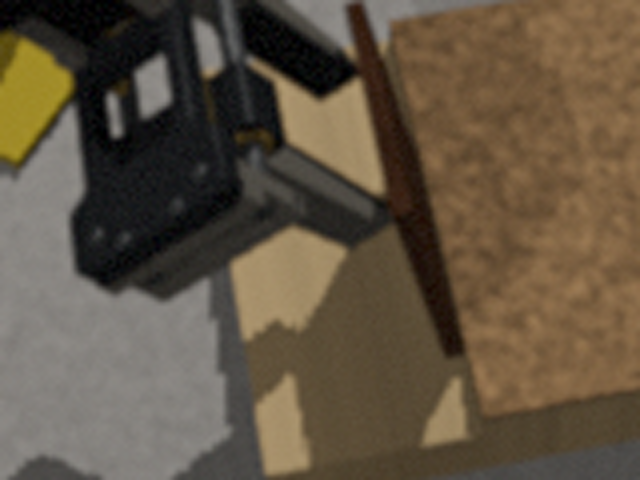

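The blank stands at about 80° with its ring facing outward, seated in the corner. Now I'll ease it over the top.

```bash
python3 -m crank '[[[0.006,0,0.0054],[0,0,0]],[[0.0103,0,0.0097],[0,0,0]],[[0.013,0,0.0128],[0,0,0]],[[0.0157,0,0.0159],[0,0,0]],[[0.0184,0,0.019],[0,0,0]],[[0.021,0,0.022],[0,0,0]],[[0.0238,0,0.0253],[0,0,0]],[[0.0238,0,0.0253],[0,0,0]]]'
python3 - <<'E'
from h import *
s=ctrl.get_state(); print(J(s["eef_pos"]).round(1))
for n in ["scene","side"]:
    c=viewer.capture(n); f=c["frame"]
    f=f[180:330,200:430] if n=="scene" else f[150:300,260:490]
    f=cv2.resize(f,None,fx=3.4,fy=3.4,interpolation=cv2.INTER_CUBIC)
    cv2.imwrite(f"pics/{n}9.png",f[:,:,::-1])
E
```

```text
time_s: 9.9
eef_pos: [593.0, 57.1, 102.8]
eef_rot: [[-0.071, 0.996, -0.048], [0.815, 0.085, 0.573], [0.575, 0.002, -0.818]]
ft_force: [0.0, -0.7, 0.4]
gripper_width: 0.648
[  1.7 -14.9 102.8]
```

View pics/side9.png

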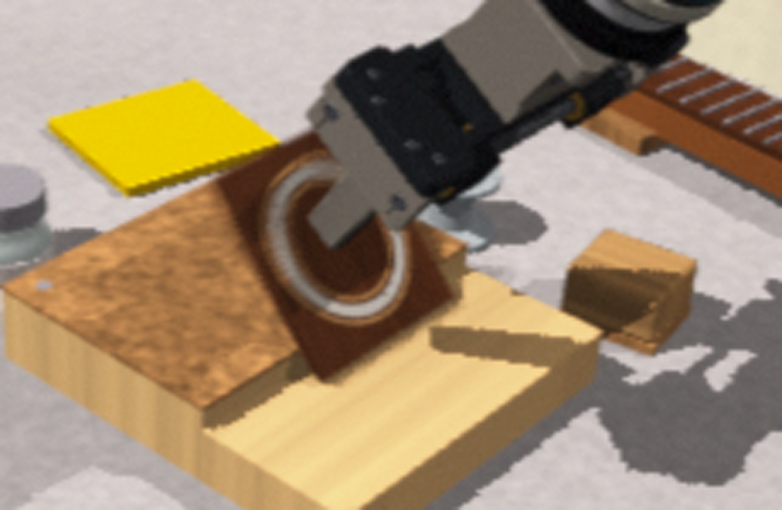

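View pics/scene9.png

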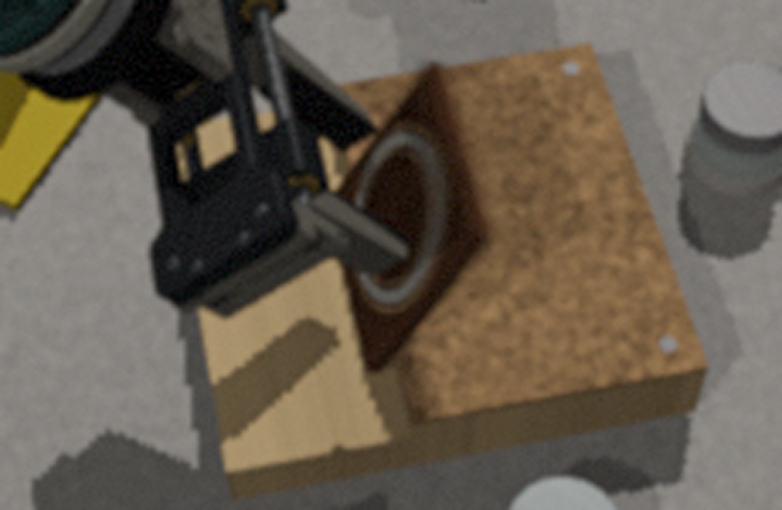

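```bash
python3 -m crank '[[[0,0,-0.005],[0,0,0]],[[0,0,-0.015],[0,0,0]],[[0,0,-0.03],[0,0,0]],[[0,0,-0.03],[0,0,0]],[[0,0,-0.03],[0,0,0]]]'
python3 - <<'E'
from h import *
s=ctrl.get_state(); print(J(s["eef_pos"]).round(1))
for n in ["scene","side"]:
    c=viewer.capture(n); f=c["frame"]
    f=f[180:330,200:430] if n=="scene" else f[150:300,260:490]
    f=cv2.resize(f,None,fx=3.4,fy=3.4,interpolation=cv2.INTER_CUBIC)
    cv2.imwrite(f"pics/{n}10.png",f[:,:,::-1])
E
```

```text
time_s: 10.5
eef_pos: [595.2, 38.3, 128.2]
eef_rot: [[-0.07, 0.996, -0.045], [0.815, 0.084, 0.573], [0.575, 0.003, -0.818]]
ft_force: [0.3, 0.1, -0.6]
gripper_width: 0.651
[-17.2 -15.5 128.2]
```

View pics/side10.png

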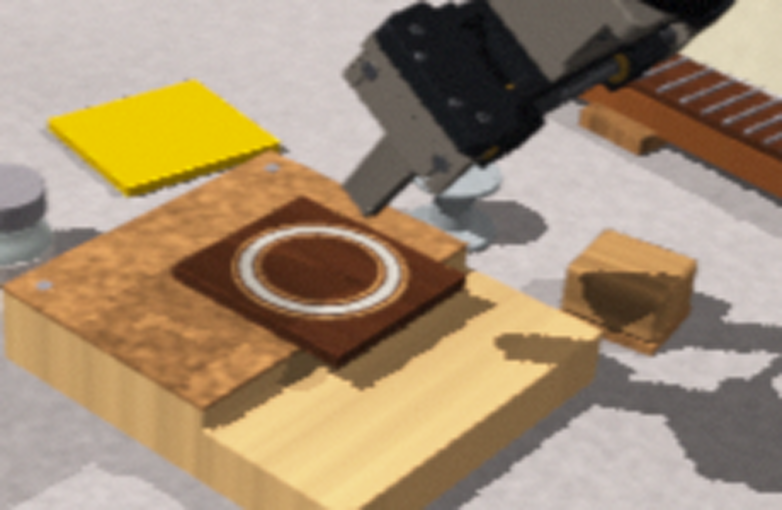

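View pics/scene10.png

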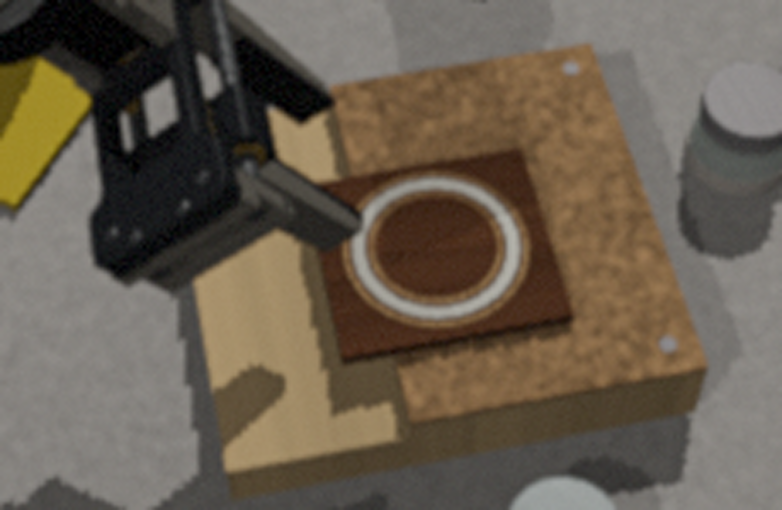

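The blank lies flat on the cork with its ring up. I'll retreat well clear and verify.

```bash
python3 -m crank '[[[0,0,-0.04],[0,0,0]],[[0,0,-0.08],[0,0,0]],[[0,0,-0.12],[0,0,0]],[[-0.05,0,-0.15],[0,0,0]],[[-0.08,0,-0.17],[0,0,0]],[[-0.08,0,-0.17],[0,0,0]],[[-0.08,0,-0.17],[0,0,0]]]'
python3 - <<'E'
from h import *
s=ctrl.get_state(); print(J(s["eef_pos"]).round(1),s["eef_pos"])
for n,pad in [("scene",(180,330,250,420)),("side",(170,300,290,420))]:
    c=viewer.capture(n); m=darkmask(c,hi=110); f=c["frame"].astype(int); m&=((f[...,0]>f[...,1]*1.45)).astype(np.uint8)
    z=np.zeros_like(m); a,b,e,g=pad; z[a:b,e:g]=m[a:b,e:g]; z=cv2.morphologyEx(z,cv2.MORPH_OPEN,np.ones((3,3)))
    k=cv2.convexHull(biggest(z)); ap=cv2.approxPolyN(k,4)[0] if hasattr(cv2,'approxPolyN') else cv2.approxPolyDP(k,6,True)[:,0]
    P=np.array([cast(c,u,52) for u in ap]); print(n,ap.tolist(),[J(p).round(1).tolist() for p in P],J(P.mean(0)).round(1))
    cv2.imwrite(f"pics/{n}11.png",c["frame"][:,:,::-1])
s0=cv2.imread("pics/scene0.png");
E
```

```text
time_s: 11.3
eef_pos: [608.0, -124.2, 219.6]
eef_rot: [[-0.068, 0.997, -0.047], [0.815, 0.083, 0.574], [0.576, 0.0, -0.818]]
ft_force: [0.8, 0.8, 0.3]
gripper_width: 0.653
[-180.3  -14.7  219.6] [ 607.96212885 -124.21829733  219.64200397]
scene [[369, 274], [301, 287], [289, 234], [353, 223]] [[85.0, -70.7, 52.0], [-23.8, -71.6, 52.0], [-24.3, 31.6, 52.0], [85.4, 31.9, 52.0]] [ 30.6 -19.7  52. ]
side [[400, 232], [359, 259], [307, 230], [348, 208]] [[-33.4, -62.9, 52.0], [-34.1, 45.1, 52.0], [81.1, 44.4, 52.0], [80.5, -59.8, 52.0]] [23.5 -8.3 52. ]
```

View pics/scene11.png

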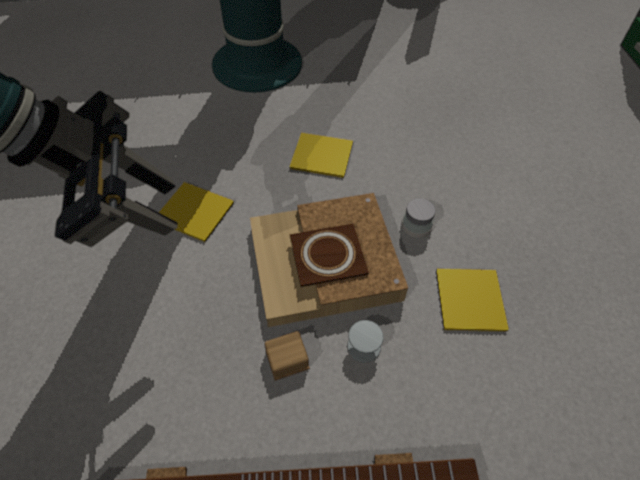

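View pics/side11.png

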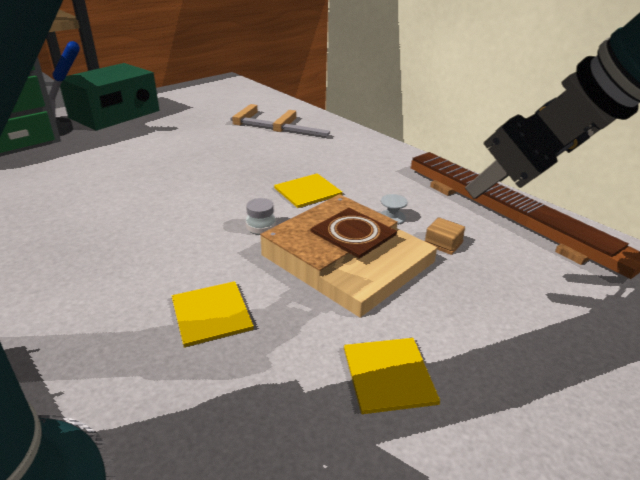

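The blank's centre is about 25–30 mm in from the step, so it sits well over the deck. Both views show it flat with the ring up. The sander, spool and wax jar are where they were. Handing in after a short settle.

```bash
python3 -m crank '[[[0,0,0],[0,0,0]],[[0,0,0],[0,0,0]],[[0,0,0],[0,0,0]]]'
python3 - <<'E'
from h import *
a=cv2.imread("pics/scene11.png").astype(int); b=viewer.capture("scene")["frame"][:,:,::-1].astype(int)
print("diff in jig region",np.abs(a-b)[190:330,250:420].mean().round(2))
print(job.sign_off())
E
```

```text
time_s: 11.7
eef_pos: [608.4, -122.6, 220.7]
eef_rot: [[-0.071, 0.996, -0.048], [0.815, 0.086, 0.573], [0.575, 0.002, -0.818]]
ft_force: [-0.1, 0.7, 0.5]
gripper_width: 0.646
diff in jig region 1.78
the job is handed in; nothing more can be done
None
```

The blank now lies on the cork deck with its inlaid ring up, and I handed the job in at about 12 s. It was never gripped.

- **What I did:** I pushed the blank square and flush against the step with two upright fingertips, which met about 4 N at contact. I then leaned the fingers 35° and hooked them under its outer lower edge. From there I swung it up along an arc, with its inner edge turning in the corner, until it tipped over and fell onto the deck. The arm then backed well clear.
- **Last checks:**
  - **Blank:** both camera views show it lying flat with the ring up. Its centre is about 25–30 mm in from the step, with its inner side overhanging the ledge slightly.
  - **Other items:** by eye, the wax jar, sanding block and spool are where they started.
  - **Rest and contact:** images taken about 0.5 s apart showed only a small overall change around the jig (1.8 grey levels out of 255), which I took as noise. The wrist force was under 1 N, so nothing is being touched.
- **Disagreement:** the two fixed cameras differed by about 6–11 mm on absolute positions, which is more than the stated 2 mm. I settled the step position using the wrist view and where the fingers made contact. The final centre reads (31, -20) mm in the jig's axes from one camera and (24, -8) mm from the other. Both are well inside the limits.

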